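# Release a lab rocker's transport lock with a flat screwdriver and set its timer wheel

## Task

Ready the cream lab rocker for a run: with the orange flat screwdriver from the blue holder, feel for the slot of the transport lock (steel screw in the white collar), turn the lock clockwise to its stop (yellow pointer from red mark to green) and hang the screwdriver back in its holder. Also roll the timer thumbwheel until its yellow rib stands straight up at the red index marks. Leave the amber bottle beside the rocker where it stands.

Things in the scene. Friction and masses are not known exactly. Their poses are not given: they have to be found in the camera images.
- driver_grip (a point): centre of the orange handle of the loose flat screwdriver (180 g, 155 mm long), on its axis, 122 mm above the blade tip. z: tip to handle end, upright at the start; x: along the blade's width. Handle 34 mm (x) by 28 mm (y, flat faces: grip here), 88 to 155 mm above the tip; below it a round black guard 42 mm across, 80 to 88 mm up, a black ferrule tapering from 26 mm (76 up) to 11 mm (58 up), then a steel shaft 11 mm thick
- driver_tip (a point): middle of the tip of the screwdriver's flat blade; axes as driver_grip. The blade is the last 18 mm: 22 mm wide (x), 3 mm thick (y), thinned to 2 mm in the last 5 mm
- holder_mouth (a point): centre of the top of the fixed blue screwdriver holder, a block 70 x 70 mm, 95 mm high, with an upright round through-hole 30 mm wide (3 mm chamfer). The screwdriver hangs in it upright by its guard, tip 15 mm above the table. It stands left or right of the rocker
- rocker_deck (a point): the cream rocker, fixed, 260 x 280 mm: middle of the front edge of its control deck, 60 mm above the table. x points to the rocker's back (away from the robot), y left. Platform with dishes (to 90 mm above the table) on the back half; in the front half the lock (left) and the timer wheel (right)
- lock_face (a point): transport lock: on its upright axis, level with the face of the steel screw head, 70 mm above the table; axes are the rocker's. Head 33 mm across; straight slot through its centre, 8.5 mm deep, 6 mm wide (bevelled to 9 in the top 3). The slot's angle is NOT measured and differs every time: find it by touch (turn the blade lightly on the face until it drops in) or by eye
- lock (a joint): angle of the lock, rad: about 0 locked (yellow pointer to the red mark, rocker's +x), grows CLOCKWISE seen from above, stop at 1.6 = released (green mark, rocker's -y). Needs 0.2 N m, so a few N of rubbing do not turn it; stays where left. A fixed white collar round the head, 34 mm inside, 48 mm outside, stands 5 mm above the head's face
- wheel_axle (a point): middle of the timer thumbwheel's level axle, along the rocker's y, 60 mm above the table (deck height); axes are the rocker's. Black wheel 30 mm wide, upper half exposed: hub radius 38 mm, 8 ribs 45 degrees apart, 5 mm thick, to radius 52 mm; one yellow, others grey. White cheeks with red index marks on both sides, 22 mm above the deck, 50 mm over their outsides
- wheel (a joint): angle of the thumbwheel, rad: 0 when the yellow rib points straight up; negative when it leans to the rocker's -x (the robot); grows as the wheel's top rolls to the rocker's +x (away from the robot). Light drag (0.08 N m), stays where left. Starts at about -1.7 to -0.7
- bottle_mid (a point): bystander: amber bottle with blue cap, loose, 72 mm across, 160 mm high; its centre, 80 mm up. It stands on the side of the rocker where the holder does not

How it is judged:
By the outcome, as a careful person would: the job done as asked, in the order asked, and still so for the second after the job is handed in, with the robot touching nothing.
It also fails if it takes over 72 s, if anything falls off the work surface, if the arm or the gripper's body presses on something with over 40 N, if the wrist force passes 120 N, or if a joint passes its speed limit or range.

## Robot

A 6-joint arm with a two-finger parallel gripper is mounted at the origin on the work surface. World frame = base frame: x ahead of the robot, y to its left, z up, the work surface at z = 0. Lengths are in m, angles in rad, forces in N, time in s.
With the tool pointing down it reaches from about 0.325 to 0.775 m from the base axis. Payload 9.3 kg.
Tool frame: the origin (TCP) lies at the centre of the arm's flange, where the gripper is bolted on; the fingertips stand 173 mm ahead of it and the grasp point (between the pads) lies 155 mm ahead of it (hold_point_z is the z of the grasp point in the tool frame, in m); z points along the fingers, y is the line along which they close (so a half turn about z gives the same grasp; the last joint's range is limited). The gripper opens to 85 mm and grips with 20 to 120 N. Pads are 22 mm wide; open, the fingers measure 114 mm over their backs; the gripper's body (76 mm by 85 mm) begins 54 mm behind the grasp point. The pads swing forward as they close: fully open they stand 13 mm farther back than shut.
Start: joints at [-1.432, 0.259, 0.021, 1.334, 0, 1.418], TCP at [0.158, -0.527, 0.405] pointing down, gripper open.
Joint ranges: [-3.04, 3.04], [-0.91, 1.82], [-1.04, 1.36], [-1.92, 1.95], [-1.52, 1.45], [-3.14, 3.14]. Speed limits (rad/s): [2.22, 2.22, 2.79, 3.14, 3.14, 3.14].

## Interface

Orientations are given as a rotation vector (axis times angle).
In Python, from bench import * gives the robot as it stands.
- The arm moves only by the tool drive_tool, never from a script. Its argument "series" is a list of rows, each a list of 6 numbers: the shift along the tool's x, y, z in mm, then the turn, a rotation vector about the tool's x, y, z in rad. A call has 1 to 12 rows; each row shifts and turns the commanded pose from where the row before left it, along the tool's axes as they then stand; what a row does not reach is not made up. A row lasts 1/12 s, in which the tool goes at most 41.7 mm and 7.16 degrees, less where a joint would pass 70% of its speed; a pose out of reach is approached as far as the arm can. A call is refused whole if a number of a shift passes 41.7 or a number of a turn 0.125, either way. A call with a gripper value outside its range is refused whole. "fingers" is the closure, from -1 (fully open) to 1 (shut), so that 0 is half open, set as the call begins (left out, the last holds). The fingers move at their own pace and stop on an object; "grip_force" is the grip in N (left out, the last holds). Time passes only in rows, so rows that do not move let the fingers close. It gives the time, the measured TCP pose, the force, the opening and the grip force at its end, in the units of the state.
- get_state(): the state, without advancing time (a new reading comes with each control period).
- capture(name): name is "scene" or "top" or "wrist"; returns (picture, depth): 480x640x3 uint8, red, green, blue; 480x640 float32, m along the optical axis (not along the pixel's ray), 0 where there is no reading.
- camera_model(name): a dict with "fx", "fy", "cx", "cy" (pixels), "extrinsics" (4x4, takes a point from camera to world coordinates); the wrist camera has in their place "tool_from_camera" (4x4, takes a point from camera to tool coordinates, whose origin is the TCP and whose axes are the flange's). Camera axes: x right, y down, z forward; pixel columns grow to the right and rows downward; lengths in m; the calibration is good to about 2 mm. A picture is of the moment at which its call begins: read the wrist's pose just before it. camera_model takes no time and is no camera call.
- hand_in(): hands the job in; it is judged then, once.
The state is a dict: "clock": time; "joint_positions": joint angles; "qvel": joint speeds; "joint_torque": joint torques, N m; "position": TCP position; "orientation": TCP orientation; "ft_force": force on the tool from outside, world axes, zero at the start; "moment": the same for the moment, N m; "finger_gap": finger opening in m; "finger_force": force on a finger pad.
Only numpy, scipy, OpenCV 4.12 (cv2) and the standard library are available. Lean on these libraries where they do the work, as an engineer would, in place of code of your own. Each camera call takes 0.05 s, during which the arm holds its last target. There are 200 camera calls.

## Working session

There is one attempt and no reset: what is moved stays moved. The work goes in short steps, Python scripts to look and compute and a tool call to move; the robot and the scene stay as the last step left them, time stands still between calls to the robot, and variables do not carry over. Pictures are saved under pics/ and viewed, at most 11 in all, crops included, and the job is handed in when it is done.

Besides the shell and the picture viewer there is one more tool, called after "Call:" as name([rows], argument=value, ...), one row to a line, values as JSON. drive_tool: Moves the arm, as the interface text tells. Its arguments: {"type":"object","properties":{"series":{"type":"array"},"fingers":{"type":"number"},"grip_force":{"type":"number"}},"required":["series"]}

```bash
ls; mkdir -p pics
cat > h.py <<'E'
from bench import *
import numpy as np, cv2
from scipy.spatial.transform import Rotation as R
def cloud(name):
    s=get_state(); p,d=capture(name); m=camera_model(name)
    v,u=np.mgrid[0:480,0:640]
    P=np.stack([(u-m['cx'])/m['fx']*d,(v-m['cy'])/m['fy']*d,d,np.ones_like(d)],-1)
    if 'extrinsics' in m: E=np.array(m['extrinsics'])
    else:
        T=np.eye(4);T[:3,:3]=R.from_rotvec(s['orientation']).as_matrix();T[:3,3]=s['position'];E=T@np.array(m['tool_from_camera'])
    W=(P@E.T)[...,:3]; W[d==0]=np.nan
    return p,d,W
def save(p,n): cv2.imwrite('pics/'+n,p[...,::-1])
E
python3 - <<'E'
from h import *
s=get_state(); print(s)
for n in ['top','scene']:
    p,d,W=cloud(n); save(p,n+'.png'); np.savez('pics/'+n,p=p,W=W)
    print(n,camera_model(n))
print(camera_model('wrist'))
E
```

```text
pics
{'clock': 0.0, 'joint_positions': array([-1.43160899e+00,  2.59183736e-01,  2.07752087e-02,  1.33370863e+00,
       -1.00412815e-05,  1.41818330e+00]), 'qvel': array([ 6.00860863e-04,  2.36981169e-04, -8.79864225e-04,  9.33387887e-05,
       -4.87537066e-04, -3.92149684e-04]), 'joint_torque': array([-2.30740348e-03, -5.55635762e+01,  3.44537330e+01,  1.33429508e-02,
       -1.89909315e-04, -3.36469391e-06]), 'position': array([ 0.15820245, -0.5267015 ,  0.40407591]), 'orientation': array([-3.10690776e+00, -4.56542473e-01,  1.84426807e-06]), 'ft_force': array([0.13580753, 0.93431965, 0.50517317]), 'moment': array([-0.00945242,  0.04001712,  0.02733966]), 'finger_force': 0.0, 'finger_gap': 0.08552312145673821}
top {'fx': 464.26141381883366, 'fy': 464.26141381883366, 'cx': 322.904070607666, 'cy': 240.23985211322048, 'extrinsics': array([[ 0.01040221, -0.99787924,  0.06425594,  0.40477512],
       [-0.99916856, -0.00783937,  0.04000909, -0.01031307],
       [-0.03942051, -0.0646187 , -0.99713111,  0.913471  ],
       [ 0.        ,  0.        ,  0.        ,  1.        ]])}
scene {'fx': 488.82140115991683, 'fy': 488.82140115991683, 'cx': 318.0224057770503, 'cy': 228.87595231359919, 'extrinsics': array([[-0.23712902,  0.49507802, -0.83586338,  1.19914863],
       [ 0.97123556,  0.14004161, -0.19258723,  0.16817051],
       [ 0.02170995, -0.85748825, -0.5140453 ,  0.56869617],
       [ 0.        ,  0.        ,  0.        ,  1.        ]])}
{'fx': 398.1078760682216, 'fy': 398.1078760682216, 'cx': 325.0578830994799, 'cy': 241.176835438372, 'tool_from_camera': array([[-1.16420054e-03, -9.50800279e-01, -3.09802316e-01,
         7.99067855e-02],
       [ 9.99999180e-01, -9.41650611e-04, -8.67901591e-04,
        -2.64452738e-04],
       [ 5.33475534e-04, -3.09803072e-01,  9.50800595e-01,
         3.06919109e-02],
       [ 0.00000000e+00,  0.00000000e+00,  0.00000000e+00,
         1.00000000e+00]])}
```

View pics/top.png

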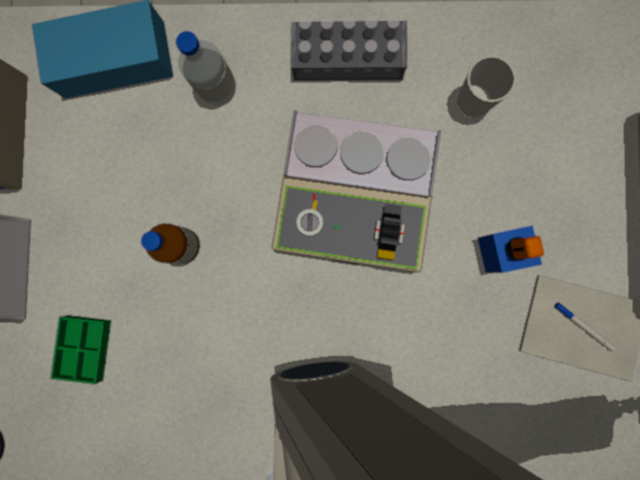

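View pics/scene.png

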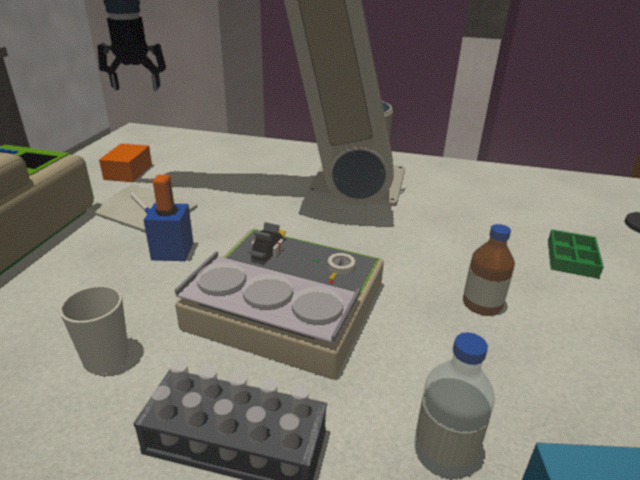

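The top view shows the rocker at the centre: lock collar at about (310,222), wheel at (390,232), yellow rib leaning to the robot at (386,254). The holder with the screwdriver is on the right at (520,248) and the amber bottle on the left at (165,243). The scene view confirms the screwdriver upright in the holder at (163,195).

Run:
```python
from h import *
z=np.load('pics/top.npz');p=z['p'];W=z['W']
H=cv2.cvtColor(p,cv2.COLOR_RGB2HSV);h,s,v=[H[...,i].astype(int) for i in range(3)]
x,y,zz=W[...,0],W[...,1],W[...,2]
def rep(n,m):
    q=W[m]; q=q[~np.isnan(q).any(1)]; print(n,len(q),q.mean(0).round(4),np.median(q,0).round(4),q.min(0).round(4),q.max(0).round(4)); return q
u=np.arange(640)[None,:]+0*h; r=np.arange(480)[:,None]+0*h
# holder top
hb=(h>100)&(h<130)&(s>120)&(u>460)&(u<560)&(r>215)&(r<285)&(zz>0.088)&(zz<0.102)
q=rep('holder top',hb); print(cv2.minAreaRect((q[:,:2]*1000).astype(np.float32)))
og=(h<14)&(s>180)&(u>490)&(u<560)&(r>215)&(r<285)
q=rep('orange',og); t=q[q[:,2]>q[:,2].max()-0.008]; print('top face',t.mean(0),cv2.minAreaRect((t[:,:2]*1000).astype(np.float32)))
# deck green border
gb=(h>30)&(h<50)&(s>100)&(u>260)&(u<440)&(r>170)&(r<280)
q=rep('deck border',gb); print(cv2.minAreaRect((q[:,:2]*1000).astype(np.float32)))
body=(u>260)&(u<450)&(r>100)&(r<285)&(zz>0.052)&(zz<0.1)
q=rep('body',body); print(cv2.minAreaRect((q[:,:2]*1000).astype(np.float32)))
col=(u>290)&(u<330)&(r>203)&(r<242)&(s<40)&(v>140)
q=rep('collar',col); print(cv2.minEnclosingCircle((q[:,:2]*1000).astype(np.float32)))
bl=(u>135)&(u<195)&(r>215)&(r<275)&(zz>0.03)
rep('bottle',bl)
wy=(u>365)&(u<415)&(r>195)&(r<262)&(zz>0.07)
rep('wheel',wy)
crop=p[180:285,270:440]; save(cv2.resize(crop,None,fx=4,fy=4,interpolation=cv2.INTER_CUBIC),'c1.png')
```

```text
holder top 992 [ 0.4442 -0.3059  0.0953] [ 0.4429 -0.3003  0.0953] [ 0.4065 -0.3543  0.0885] [ 0.4854 -0.2726  0.1019]
((445.4116516113281, -313.73797607421875), (67.90536499023438, 70.8648681640625), 11.883529663085938)
orange 369 [ 0.4441 -0.3046  0.147 ] [ 0.4443 -0.3017  0.1509] [ 0.428  -0.3268  0.0999] [ 0.4618 -0.2978  0.1727]
top face [ 0.44505301 -0.31149353  0.16838416] ((444.9980163574219, -312.89007568359375), (30.750534057617188, 26.313690185546875), 8.617311477661133)
deck border 875 [ 0.4829 -0.0261  0.0615] [ 0.4779 -0.0261  0.0615] [ 0.4086 -0.163   0.0572] [0.5607 0.1107 0.0656]
((485.3648376464844, -26.257492065429688), (262.1597900390625, 118.90254974365234), 81.82875061035156)
body 20981 [ 0.5483 -0.0351  0.0735] [ 0.5504 -0.0351  0.0759] [ 0.4031 -0.1857  0.0521] [0.6954 0.1207 0.1   ]
((549.698974609375, -34.960693359375), (280.3971252441406, 259.06903076171875), 81.884033203125)
collar 249 [0.4923 0.048  0.0747] [0.492  0.0473 0.075 ] [0.4697 0.0253 0.0584] [0.5153 0.0712 0.08  ]
((492.9965515136719, 48.25011444091797), 24.11804962158203)
bottle 1730 [0.4482 0.2922 0.1105] [0.4479 0.2912 0.1111] [0.4147 0.2694 0.0302] [0.4852 0.3373 0.1646]
wheel 1110 [ 0.4734 -0.0942  0.0895] [ 0.4729 -0.0939  0.0858] [ 0.4242 -0.1201  0.0701] [ 0.5249 -0.0684  0.1124]
```

View pics/c1.png

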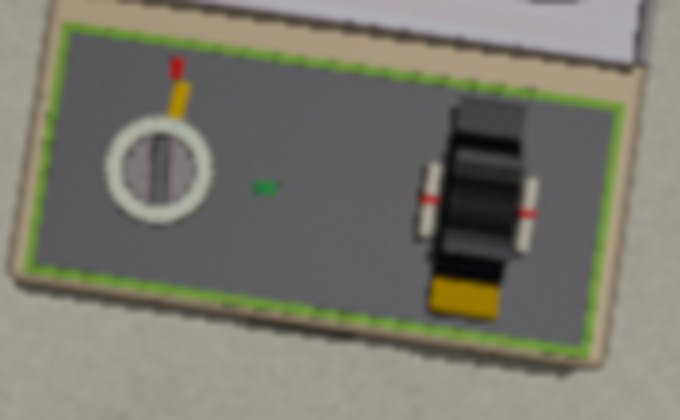

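The crop shows the slot running about image-vertical (from (157,135) to (160,205)), so almost along world x. The pointer is at the red mark and the yellow rib lies low towards the robot at (465,298). I'll move over the driver next.

Call:
drive_tool([
  [33.6, -12.2, -1.6, 0, 0, 0],
  [33.6, -12.2, -1.6, 0, 0, 0],
  [33.6, -12.2, -1.6, 0, 0, 0],
  [33.6, -12.2, -1.6, 0, 0, 0],
  [33.6, -12.2, -1.6, 0, 0, 0],
  [33.6, -12.2, -1.6, 0, 0, 0],
  [33.6, -12.2, -1.6, 0, 0, 0],
  [33.6, -12.2, -1.6, 0, 0, 0],
  [33.6, -12.2, -1.6, 0, 0, 0],
  [33.6, -12.2, -1.6, 0, 0, 0],
], fingers=-1, grip_force=60)

```text
clock: 0.93
position: [0.4461, -0.3118, 0.4206]
orientation: [-3.108, -0.457, 0.001]
ft_force: [0.6, -1.3, -0.2]
finger_gap: 0.0854
finger_force: 0.0
```

Call:
drive_tool([
  [0, 0, 0, 0, 0, -0.125],
  [0, 0, 0, 0, 0, -0.125],
  [0, 0, 0, 0, 0, -0.125],
  [0, 0, 0, 0, 0, -0.125],
  [0, 0, 0, 0, 0, -0.125],
  [0, 0, 0, 0, 0, -0.125],
  [0, 0, 0, 0, 0, -0.125],
  [0, 0, 0, 0, 0, -0.125],
  [0, 0, 0, 0, 0, -0.125],
  [0, 0, 0, 0, 0, -0.125],
  [0, 0, 0, 0, 0, -0.125],
  [0, 0, 0, 0, 0, -0.125],
])

```text
clock: 1.93
position: [0.4449, -0.3133, 0.4203]
orientation: [-1.955, -2.458, -0.0]
ft_force: [-0.1, 0.7, 0.0]
finger_gap: 0.0856
finger_force: 0.0
```

Call:
drive_tool([
  [0, 0, 0, 0, 0, -0.125],
  [0, 0, 0, 0, 0, -0.125],
  [0, 0, 0, 0, 0, -0.125],
  [0, 0, 0, 0, 0, -0.125],
  [0, 0, 0, 0, 0, -0.125],
  [0, 0, 0, 0, 0, -0.125],
  [0, 0, 0, 0, 0, -0.125],
  [0, 0, 0, 0, 0, -0.125],
  [0, 0, 0, 0, 0, -0.125],
  [0, 0, 0, 0, 0, -0.125],
  [0, 0, 0, 0, 0, -0.125],
  [0, 0, 0, 0, 0, -0.125],
])

```text
clock: 2.93
position: [0.4449, -0.3132, 0.4203]
orientation: [0.245, -3.131, -0.001]
ft_force: [-0.5, 0.6, 0.5]
finger_gap: 0.0854
finger_force: 0.0
```

```bash
cat >> h.py <<'E'
def yaw(s):
    M=R.from_rotvec(s['orientation']).as_matrix(); return np.degrees(np.arctan2(M[1,0],M[0,0]))
def to_tool(s,target,psi=None):
    "shift in tool axes (mm) from the measured pose to world target; turn (rad) about tool z"
    M=R.from_rotvec(s['orientation']).as_matrix()
    d=M.T@(np.array(target)-s['position'])*1000
    t=None if psi is None else -np.radians((psi-yaw(s)+180)%360-180)
    return d.round(1),None if t is None else round(t,4)
E
python3 - <<'E'
from h import *
s=get_state(); print(s['clock'],s['position'],yaw(s),s['joint_positions'].round(3),R.from_rotvec(s['orientation']).as_matrix()[:,2].round(4))
p,d,W=cloud('wrist'); save(p,'w1.png')
H=cv2.cvtColor(p,cv2.COLOR_RGB2HSV);h,sa,v=[H[...,i].astype(int) for i in range(3)]
og=(h<16)&(sa>150)&(W[...,2]>0.16)&(np.hypot(W[...,0]-.445,W[...,1]+.313)<.04)
q=W[og];print(len(q),q.mean(0),cv2.minAreaRect((q[:,:2]*1000).astype(np.float32)))
hb=(h>100)&(h<130)&(sa>120)&(abs(W[...,2]-.095)<.006)
q=W[hb];print(len(q),q.mean(0),cv2.minAreaRect((q[:,:2]*1000).astype(np.float32)))
E
```

```text
2.9333 [ 0.44491328 -0.31321528  0.42031095] -171.03816162436325 [-0.768  0.245  0.042  1.369  0.    -0.924] [-6.e-04  6.e-04 -1.e+00]
2379 [ 0.44125931 -0.31507494  0.16967832] ((442.72186279296875, -312.92431640625), (32.670536041259766, 71.26231384277344), 10.6879301071167)
4398 [ 0.43476449 -0.31906002  0.09516137] ((443.8583068847656, -314.7378845214844), (69.93135070800781, 69.18904113769531), 12.613397598266602)
```

View pics/w1.png

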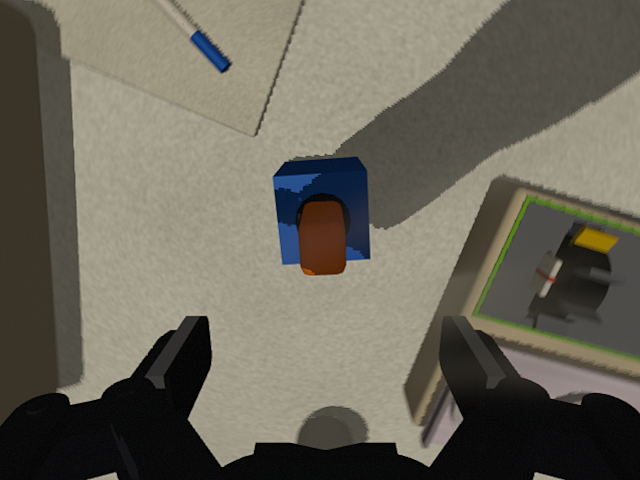

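The wrist picture shows the handle at (322,240), centred in the blue block and square with it, with no obstruction. Next I'll refine the handle's yaw and centre.

Run:
```python
from h import *
s=get_state()
p,d,W=cloud('wrist')
H=cv2.cvtColor(p,cv2.COLOR_RGB2HSV);h,sa,v=[H[...,i].astype(int) for i in range(3)]
og=((h<16)&(sa>150)&(W[...,2]>0.164)&(W[...,2]<.175)&(np.hypot(W[...,0]-.445,W[...,1]+.313)<.025)).astype(np.uint8)
og=cv2.morphologyEx(og,cv2.MORPH_OPEN,np.ones((3,3)))>0
q=W[og];print(len(q),q.mean(0),np.median(q[:,2]),cv2.minAreaRect((q[:,:2]*1000).astype(np.float32)))
for a in range(4,20,2):
    c,sn=np.cos(np.radians(a)),np.sin(np.radians(a)); U=q[:,:2]@np.array([[c,-sn],[sn,c]])
    lo,hi=np.percentile(U,1,axis=0),np.percentile(U,99,axis=0); print(a,(hi-lo)*1000,((hi+lo)/2)@np.array([[c,sn],[-sn,c]]))
# side points for tilt
```

```text
2275 [ 0.44178129 -0.31510427  0.16926723] 0.16961107313807927 ((442.809326171875, -315.1659240722656), (32.21137619018555, 26.718265533447266), 10.235122680664062)
4 [31.14802547 26.55841542] [ 0.44278322 -0.31503364]
6 [30.93181912 26.22000941] [ 0.44278433 -0.31501134]
8 [30.66532764 25.96213816] [ 0.44282444 -0.31503662]
10 [30.59739021 26.13187595] [ 0.44275365 -0.31498132]
12 [30.54887522 26.07948502] [ 0.44275796 -0.31504122]
14 [30.5661725  26.25550429] [ 0.44271221 -0.31498866]
16 [30.57312452 26.53528841] [ 0.44269256 -0.31497211]
18 [30.95989884 27.00600904] [ 0.44269543 -0.31497074]
```

Call:
drive_tool([
  [1.3, -0.8, 0, 0, 0, -0.035],
  [0, 0, 30, 0, 0, 0],
  [0, 0, 30, 0, 0, 0],
  [0, 0, 30, 0, 0, 0],
  [0, 0, 25, 0, 0, 0],
  [0, 0, 13, 0, 0, 0],
  [0, 0, 0, 0, 0, 0],
])

```text
clock: 3.62
position: [0.4431, -0.3137, 0.2895]
orientation: [0.283, -3.125, -0.007]
ft_force: [-0.2, -0.1, -0.3]
finger_gap: 0.0855
finger_force: 0.0
```

Call:
drive_tool([
  [0, 0, 0, 0, 0, 0],
  [0, 0, 0, 0, 0, 0],
  [0, 0, 0, 0, 0, 0],
  [0, 0, 0, 0, 0, 0],
  [0, 0, 0, 0, 0, 0],
  [0, 0, 0, 0, 0, 0],
  [0, 0, 0, 0, 0, 0],
  [0, 0, 0, 0, 0, 0],
  [0, 0, 0, 0, 0, 0],
], fingers=1, grip_force=70)

```text
clock: 4.37
position: [0.4439, -0.3143, 0.2937]
orientation: [-0.29, 3.127, -0.002]
ft_force: [-0.6, 0.2, 6.7]
finger_gap: 0.0272
finger_force: 68.7
```

Call:
drive_tool([
  [0, 0, -10, 0, 0, 0],
  [0, 0, -25, 0, 0, 0],
  [0, 0, -30, 0, 0, 0],
  [0, 0, -30, 0, 0, 0],
  [0, 0, -30, 0, 0, 0],
  [0, 0, 0, 0, 0, 0],
])

```text
clock: 4.87
position: [0.4439, -0.3143, 0.424]
orientation: [-0.29, 3.123, -0.01]
ft_force: [0.1, -0.2, -2.1]
finger_gap: 0.0273
finger_force: 69.6
```

Call:
drive_tool([
  [-9.5, 28.9, 0, 0, 0, 0],
  [-9.5, 28.9, 0, 0, 0, 0],
  [-9.5, 28.9, 0, 0, 0, 0],
  [-9.5, 28.9, 0, 0, 0, 0],
  [-9.5, 28.9, 0, 0, 0, 0],
  [-9.5, 28.9, 0, 0, 0, 0],
  [-9.5, 28.9, 0, 0, 0, 0],
  [-9.5, 28.9, 0, 0, 0, 0],
  [-9.5, 28.9, 0, 0, 0, 0],
  [-9.5, 28.9, 0, 0, 0, 0],
  [-9.5, 28.9, 0, 0, 0, 0],
  [-9.5, 28.9, 0, 0, 0, 0],
])

```text
clock: 5.87
position: [0.4916, 0.0492, 0.4177]
orientation: [0.29, -3.128, -0.0]
ft_force: [1.2, 0.0, -1.5]
finger_gap: 0.0273
finger_force: 69.6
```

Call:
drive_tool([
  [0, 0, 0, 0, 0, 0.09],
  [0, 0, 0, 0, 0, 0.09],
  [0, 0, 0, 0, 0, 0],
])

```text
clock: 6.12
position: [0.4917, 0.0484, 0.4175]
orientation: [0.004, -3.141, 0.0]
ft_force: [-0.4, -0.0, -2.2]
finger_gap: 0.0273
finger_force: 70.0
```

Run:
```python
from h import *
s=get_state(); print(s['clock'],s['position'],yaw(s),s['finger_gap'],R.from_rotvec(s['orientation']).as_matrix()[:,2].round(4))
p,d,W=cloud('wrist'); save(p,'w2.png'); np.savez('pics/w2',p=p,W=W)
# slot in top image
z=np.load('pics/top.npz');P=z['p'];TW=z['W']
g=cv2.cvtColor(P,cv2.COLOR_RGB2GRAY).astype(float)
x,y=TW[...,0],TW[...,1]
m=np.hypot(x-.4925,y-.0478)<.0145
X,Y=(x[m]-.4925)*1000,(y[m]-.0478)*1000; G=g[m]; w=np.clip(np.median(G)-8-G,0,None)
c=np.cov(np.vstack([X,Y]),aweights=w); e,V=np.linalg.eigh(c); print(e,np.degrees(np.arctan2(V[1,1],V[0,1])),np.average(X,weights=w),np.average(Y,weights=w),m.sum())
```

```text
6.1167 [0.49172427 0.04837012 0.4175099 ] -179.85167003808846 0.027315953088175575 [-7.e-04 -0.e+00 -1.e+00]
[ 6.81700545 69.12639801] 179.73815511122692 1.3457421002749752 1.3986073527877256 196
```

View pics/w2.png

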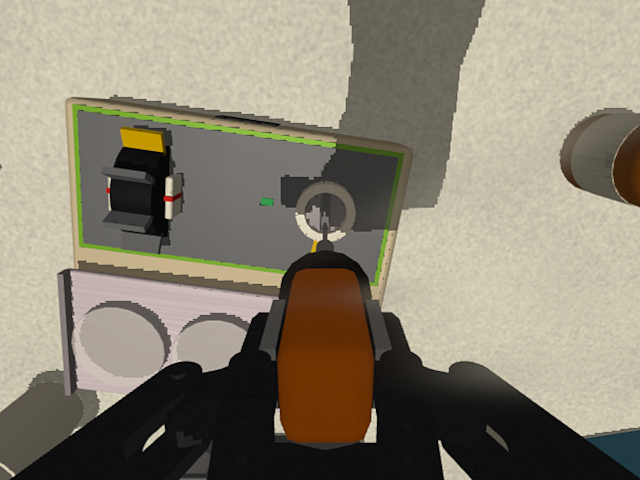

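The wrist picture shows the driver held upright with its blade at about (324,225), just over the collar centred at (326,212). It lines up with the slot. I'll measure the collar centre and shaft from the depth.

Run:
```python
from h import *
z=np.load('pics/w2.npz');p=z['p'];W=z['W']; s=get_state()
v,u=np.mgrid[0:480,0:640]
x,y,zz=W[...,0],W[...,1],W[...,2]
m=(u>285)&(u<365)&(v>170)&(v<255)&(zz>.0725)&(zz<.079)
q=W[m]; print(len(q)); 
from scipy.optimize import least_squares
r0=np.hypot(q[:,0]-.4925,q[:,1]-.048); q=q[(r0>.014)&(r0<.027)]
f=least_squares(lambda c: np.clip(np.hypot(q[:,0]-c[0],q[:,1]-c[1])*1000,17,24)-np.hypot(q[:,0]-c[0],q[:,1]-c[1])*1000,[.4925,.048],diff_step=1e-3)
print('circ',f.x,cv2.minEnclosingCircle((q[:,:2]*1000).astype(np.float32)))
# shaft/tip points in tool frame
M=R.from_rotvec(s['orientation']).as_matrix(); T=(W-s['position'])@M*1000
m=(u>290)&(u<360)&(v>200)&(v<300)&(zz>.11)&(zz<.25)
t=T[m]
for a in range(180,310,8):
    k=t[(t[:,2]>=a)&(t[:,2]<a+8)]
    if len(k): print(a,len(k),k.min(0).round(1),k.max(0).round(1))
```

```text
1370
circ [0.4904405  0.04922535] ((490.54937744140625, 49.29931640625), 24.5209903717041)
180 273 [ 11.6 -13.  180. ] [ 17.7  14.7 187.1]
188 1045 [  6.9 -14.3 189. ] [ 21.5  15.8 196. ]
196 27 [ 14.5 -13.  196.1] [ 21.1  16.  197.9]
236 24 [  3.9  -3.2 239.9] [  6.    4.8 244. ]
244 77 [  1.8  -4.5 244.1] [  6.    6.1 251.9]
252 79 [  0.4  -4.7 252.2] [ 11.2   6.2 260. ]
260 56 [  2.5  -4.1 260. ] [ 11.6   5.6 267.6]
268 17 [ 10.9  -0.4 268. ] [ 11.8   2.1 275.4]
276 3 [1.110e+01 2.000e-01 2.767e+02] [ 11.4   1.5 277.7]
```

Call:
drive_tool([
  [0.5, 0.1, 30, 0, 0, 0],
  [0, 0, 25, 0, 0, 0],
  [0, 0, 8, 0, 0, 0],
  [0, 0, 2, 0, 0, 0],
  [0, 0, 2, 0, 0, 0],
  [0, 0, 1, 0, 0, 0],
  [0, 0, 1, 0, 0, 0],
  [0, 0, 0, 0, 0, 0],
])

```text
clock: 6.83
position: [0.4916, 0.0476, 0.3495]
orientation: [-0.009, 3.14, -0.0]
ft_force: [0.6, -0.6, -1.6]
finger_gap: 0.0273
finger_force: 70.0
```

Call:
drive_tool([
  [0, 0, 1, 0, 0, 0],
  [0, 0, 1, 0, 0, 0],
  [0, 0, 1, 0, 0, 0],
  [0, 0, 1, 0, 0, 0],
])

```text
clock: 7.17
position: [0.4914, 0.0478, 0.3447]
orientation: [-0.008, 3.141, -0.0]
ft_force: [-0.4, -0.2, -2.2]
finger_gap: 0.0274
finger_force: 70.0
```

Call:
drive_tool([
  [0, 0.5, 1, 0, 0, 0],
  [0, 0, 1, 0, 0, 0],
  [0, 0, 1, 0, 0, 0],
  [0, 0, 1, 0, 0, 0],
  [0, 0, 0, 0, 0, 0],
])

```text
clock: 7.58
position: [0.4914, 0.0483, 0.3405]
orientation: [0.008, -3.141, -0.0]
ft_force: [-0.4, -1.0, -3.1]
finger_gap: 0.0273
finger_force: 70.0
```

Call:
drive_tool([
  [0, 0, 0.7, 0, 0, 0.05],
  [0, 0, 0, 0, 0, 0.08],
  [0, 0, 0, 0, 0, 0.08],
  [0, 0, 0, 0, 0, 0.08],
  [0, 0, 0, 0, 0, 0.08],
])

```text
clock: 8.0
position: [0.4916, 0.0483, 0.3402]
orientation: [0.575, 3.088, 0.001]
ft_force: [0.5, 0.1, -1.5]
finger_gap: 0.0273
finger_force: 70.1
```

Run:
```python
from h import *
s=get_state(); print(s['position'],yaw(s),s['ft_force'].round(1),s['moment'].round(2))
```

```text
[0.49156956 0.04831016 0.3402101 ] 158.89551053708104 [ 0.5  0.1 -1.5] [ 0.04 -0.12  0.21]
```

Moment z is 0.21 N m, so the blade is driving the lock.

Call:
drive_tool([
  [0, 0, 0, 0, 0, 0.1],
  [0, 0, 0, 0, 0, 0.1],
  [0, 0, 0, 0, 0, 0.1],
  [0, 0, 0, 0, 0, 0.1],
  [0, 0, 0, 0, 0, 0.1],
  [0, 0, 0, 0, 0, 0.1],
  [0, 0, 0, 0, 0, 0.1],
  [0, 0, 0, 0, 0, 0.1],
  [0, 0, 0, 0, 0, 0.1],
  [0, 0, 0, 0, 0, 0.1],
  [0, 0, 0, 0, 0, 0.08],
  [0, 0, 0, 0, 0, 0],
])

```text
clock: 9.0
position: [0.4912, 0.0479, 0.3402]
orientation: [2.081, 2.353, -0.002]
ft_force: [-2.1, -3.5, 1.7]
finger_gap: 0.0271
finger_force: 70.4
```

```bash
cat > st.py <<'E'
from h import *
s=get_state(); print(s['clock'],s['position'].round(4),yaw(s).round(2),s['ft_force'].round(1),s['moment'].round(3),s['joint_positions'][5].round(3))
E
python3 st.py
```

```text
9.0 [0.4912 0.0479 0.3402] 97.0 [-2.1 -3.5  1.7] [-1.153  0.873  0.044] 1.376
```

Call:
drive_tool([
  [0, 0, 0, 0, 0, 0.05],
  [0, 0, 0, 0, 0, 0.05],
  [0, 0, 0, 0, 0, 0.05],
  [0, 0, 0, 0, 0, 0],
])

```text
clock: 9.33
position: [0.4911, 0.0479, 0.3401]
orientation: [2.248, 2.194, -0.003]
ft_force: [-4.0, -3.9, 2.0]
finger_gap: 0.0272
finger_force: 70.5
```

```bash
python3 st.py
```

```text
9.3333 [0.4911 0.0479 0.3401] 88.62 [-4.  -3.9  2. ] [-1.255  1.111  0.113] 1.522
```

Call:
drive_tool([
  [0, 0, 0, 0, 0, 0.05],
  [0, 0, 0, 0, 0, 0.05],
  [0, 0, 0, 0, 0, 0],
])

```text
clock: 9.58
position: [0.491, 0.0479, 0.3401]
orientation: [2.354, 2.079, -0.003]
ft_force: [-4.2, -4.8, 3.2]
finger_gap: 0.0277
finger_force: 70.5
```

```bash
python3 st.py
```

```text
9.5833 [0.491  0.0479 0.3401] 82.89 [-4.2 -4.8  3.2] [-1.331  1.178  0.178] 1.622
```

Call:
drive_tool([
  [0, 0, 0, 0, 0, 0.05],
  [0, 0, 0, 0, 0, 0.05],
  [0, 0, 0, 0, 0, 0],
])

```text
clock: 9.83
position: [0.491, 0.0479, 0.3401]
orientation: [2.455, 1.959, -0.003]
ft_force: [-3.3, -4.4, 2.8]
finger_gap: 0.0272
finger_force: 70.7
```

Run:
```python
exec(open('st.py').read())
p,d,W=cloud('wrist'); save(p[:300,80:560],'w3.png')
p,d,W=cloud('scene'); save(cv2.resize(p[180:400,160:400],None,fx=2.5,fy=2.5,interpolation=cv2.INTER_CUBIC),'s3.png')
```

```text
9.8333 [0.491  0.0479 0.3401] 77.17 [-3.3 -4.4  2.8] [-1.317  1.296  0.247] 1.722
```

View pics/w3.png

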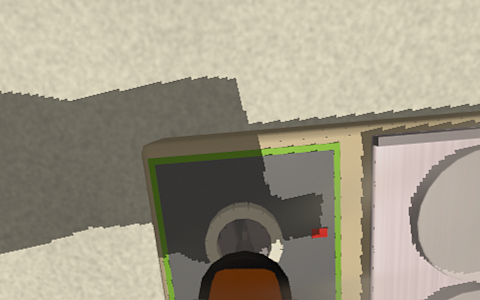

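The wrist crop shows the red mark at (320,232) with the pointer gone from it. The pointer's new position is hidden behind the guard, so I'll check the scene view.

View pics/s3.png

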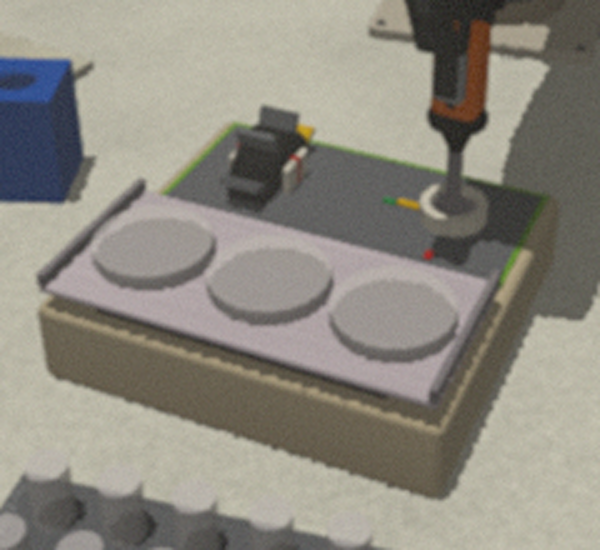

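The scene crop shows the yellow pointer at the green mark, (405,203) against (390,200). I'll push a little further and compare the measured pointer angle, to be sure it is at the stop.

```bash
cat > ptr.py <<'E'
from h import *
def ptr(p,W,tag):
    H=cv2.cvtColor(p,cv2.COLOR_RGB2HSV);h,s,v=[H[...,i].astype(int) for i in range(3)]
    rr=np.hypot(W[...,0]-.491,W[...,1]-.0485)
    m=(h>14)&(h<30)&(s>140)&(rr<.055)&(W[...,2]>.055)&(W[...,2]<.075)
    q=W[m][:,:2]-[.491,.0485]; c=q.mean(0); print(tag,len(q),c.round(4),'pointer deg vs rocker +x:',np.degrees(np.arctan2(c[1],c[0]))+8.12)
    g=(h>50)&(h<75)&(s>110)&(rr<.06)&(rr>.02)
    k=W[g][:,:2]-[.491,.0485]; 
    if len(k): c=k.mean(0); print('  green',len(k),c.round(4),np.degrees(np.arctan2(c[1],c[0]))+8.12)
E
cat > pn.py <<'E'
from ptr import *
exec(open('st.py').read())
p,d,W=cloud('scene'); ptr(p,W,'now')
E
python3 - <<'E'
from ptr import *
z=np.load('pics/scene.npz'); ptr(z['p'],z['W'],'start scene')
z=np.load('pics/top.npz'); ptr(z['p'],z['W'],'start top')
E
python3 pn.py
```

```text
start scene 26 [ 0.0334 -0.008 ] pointer deg vs rocker +x: -5.401948306714898
  green 5 [-0.0076 -0.0487] -90.75416128012472
start top 32 [ 0.0349 -0.008 ] pointer deg vs rocker +x: -4.843138716632778
  green 12 [-0.0059 -0.0485] -88.79324955495136
9.9333 [0.491  0.0479 0.3402] 77.34 [-4.6 -4.2  2.4] [-1.258  1.352  0.267] 1.719
now 22 [-0.0053 -0.0345] pointer deg vs rocker +x: -90.62666930966391
  green 6 [-0.0029 -0.035 ] -86.56431688770233
```

Call:
drive_tool([
  [0, 0, 0, 0, 0, 0.05],
  [0, 0, 0, 0, 0, 0.05],
  [0, 0, 0, 0, 0, 0.05],
  [0, 0, 0, 0, 0, 0],
])

```text
clock: 10.32
position: [0.491, 0.0482, 0.3403]
orientation: [2.594, 1.772, -0.001]
ft_force: [-4.7, -1.9, 6.0]
finger_gap: 0.0272
finger_force: 71.8
```

```bash
python3 pn.py
```

```text
10.3167 [0.491  0.0482 0.3403] 68.68 [-4.7 -1.9  6. ] [-0.693  1.475  1.145] 1.871
now 20 [-0.0059 -0.0347] pointer deg vs rocker +x: -91.56501181287291
  green 6 [-0.0004 -0.0377] -82.51926055990887
```

Moment rose to 1.15 N m while the pointer stayed put, so the lock is at its stop. I'll back off within the slot slack and lift out.

Call:
drive_tool([
  [0, 0, 0, 0, 0, -0.1],
  [0, 0, 0, 0, 0, -0.1],
  [0, 0, 0, 0, 0, -0.08],
  [0, 0, 0, 0, 0, 0],
  [0, 0, -4, 0, 0, 0],
  [0, 0, -5, 0, 0, 0],
  [0, 0, -15, 0, 0, 0],
  [0, 0, -30, 0, 0, 0],
  [0, 0, -25, 0, 0, 0],
  [0, 0, 0, 0, 0, 0],
])

```text
clock: 11.2
position: [0.492, 0.0483, 0.4239]
orientation: [2.321, 2.11, 0.009]
ft_force: [0.1, -0.6, -1.7]
finger_gap: 0.0272
finger_force: 70.4
```

```bash
python3 pn.py
python3 - <<'E'
from h import *
s=get_state()
p,d,W=cloud('wrist'); np.savez('pics/w4',p=p,W=W)
v,u=np.mgrid[0:480,0:640]; zz=W[...,2]
M=R.from_rotvec(s['orientation']).as_matrix(); T=(W-s['position'])@M*1000
m=(u>290)&(u<360)&(v>200)&(v<300)&(zz>.11)&(zz<.25)
t=T[m]
for a in [188,244,252,260,268,276]:
    k=t[(t[:,2]>=a)&(t[:,2]<a+8)]
    if len(k): print(a,len(k),k.min(0).round(1),k.max(0).round(1))
# target TCP pose above holder
print(to_tool(s,[.4439,-.3143,.424],-169.4))
E
```

```text
11.2 [0.492  0.0483 0.4239] 84.56 [ 0.1 -0.6 -1.7] [ 0.031  0.011 -0.014] 1.594
now 21 [-0.0061 -0.0348] pointer deg vs rocker +x: -91.75244064258897
  green 16 [ 0.0167 -0.0142] -32.211914539442965
188 1030 [  7.4 -14.9 188.3] [ 22.2  15.1 196. ]
244 72 [  2.1  -5.1 244.3] [  6.3   5.4 252. ]
252 79 [  1.3  -5.3 252.1] [ 11.7   5.5 260. ]
260 62 [  2.7  -4.1 260. ] [ 12.    5.  267.7]
268 13 [ 11.2  -1.1 268.5] [ 11.8   1.4 275. ]
276 3 [ 11.5  -0.5 276.2] [ 11.6   0.8 276.5]
(array([-365.5,  -13.4,   -2.8]), np.float64(-1.8507))
```

Call:
drive_tool([
  [-30.5, -1.1, 0, 0, 0, 0],
  [-30.5, -1.1, 0, 0, 0, 0],
  [-30.5, -1.1, 0, 0, 0, 0],
  [-30.5, -1.1, 0, 0, 0, 0],
  [-30.5, -1.1, 0, 0, 0, 0],
  [-30.5, -1.1, 0, 0, 0, 0],
  [-30.5, -1.1, 0, 0, 0, 0],
  [-30.5, -1.1, 0, 0, 0, 0],
  [-30.5, -1.1, 0, 0, 0, 0],
  [-30.5, -1.1, 0, 0, 0, 0],
  [-30.5, -1.1, 0, 0, 0, 0],
  [-30.0, -1.1, 0, 0, 0, 0],
])

```text
clock: 12.3
position: [0.4435, -0.3159, 0.4175]
orientation: [-2.323, -2.112, -0.0]
ft_force: [0.2, -0.3, -2.0]
finger_gap: 0.027
finger_force: 70.3
```

Call:
drive_tool([
  [0, 0, 0, 0, 0, 0],
  [0, 0, 0, 0, 0, 0],
])

```text
clock: 12.47
position: [0.4436, -0.3159, 0.4171]
orientation: [-2.324, -2.109, -0.0]
ft_force: [-0.2, 0.7, -1.9]
finger_gap: 0.0272
finger_force: 70.3
```

```bash
python3 st.py
python3 - <<'E'
from h import *
s=get_state(); print(to_tool(s,[.4442,-.3143,.2937]))
p,d,W=cloud('wrist')
H=cv2.cvtColor(p,cv2.COLOR_RGB2HSV);h,sa,v=[H[...,i].astype(int) for i in range(3)]
hb=(h>100)&(h<130)&(sa>100)&(abs(W[...,2]-.095)<.006)
q=W[hb];print(len(q),q.mean(0),cv2.minAreaRect((q[:,:2]*1000).astype(np.float32)))
E
```

```text
12.4667 [ 0.4436 -0.3159  0.4171] 84.44 [-0.2  0.7 -1.9] [0.029 0.006 0.036] 0.895
(array([  1.4,   0.7, 123.4]), None)
6085 [ 0.44494409 -0.30820889  0.09495264] ((443.979736328125, -314.33349609375), (69.5855484008789, 69.5184326171875), 12.318859100341797)
```

Call:
drive_tool([
  [1.4, 0.7, 10, 0, 0, 0],
  [0, 0, 20, 0, 0, 0],
  [0, 0, 15, 0, 0, 0],
  [0, 0, 10, 0, 0, 0],
  [0, 0, 10, 0, 0, 0],
  [0, 0, 10, 0, 0, 0],
])

```text
clock: 13.02
position: [0.445, -0.3123, 0.3433]
orientation: [2.322, 2.116, 0.0]
ft_force: [0.1, -0.5, -1.4]
finger_gap: 0.0272
finger_force: 70.3
```

Call:
drive_tool([
  [0, 0, 10, 0, 0, 0],
  [0, 0, 10, 0, 0, 0],
  [0, 0, 8, 0, 0, 0],
  [0, 0, 6, 0, 0, 0],
  [0, 0, 6, 0, 0, 0],
  [0, 0, 0, 0, 0, 0],
])

```text
clock: 13.52
position: [0.4447, -0.313, 0.3028]
orientation: [-2.322, -2.113, 0.0]
ft_force: [-0.5, -0.1, -3.0]
finger_gap: 0.0272
finger_force: 70.3
```

Call:
drive_tool([
  [-1.2, 0, 3, 0, 0, 0],
  [0, 0, 3, 0, 0, 0],
  [0, 0, 2, 0, 0, 0],
  [0, 0, 0, 0, 0, 0],
])

```text
clock: 13.85
position: [0.4446, -0.3143, 0.2957]
orientation: [-2.323, -2.114, 0.0]
ft_force: [-0.2, 0.5, -2.0]
finger_gap: 0.0275
finger_force: 70.3
```

Call:
drive_tool([
  [0, 0, 1.2, 0, 0, 0],
  [0, 0, 0, 0, 0, 0],
])

```text
clock: 14.02
position: [0.4447, -0.3143, 0.2948]
orientation: [2.323, 2.115, 0.0]
ft_force: [0.3, 0.4, -1.9]
finger_gap: 0.0274
finger_force: 70.3
```

Call:
drive_tool([
  [0, 0, 0, 0, 0, 0],
  [0, 0, 0, 0, 0, 0],
  [0, 0, 0, 0, 0, 0],
  [0, 0, 0, 0, 0, 0],
  [0, 0, 0, 0, 0, 0],
  [0, 0, 0, 0, 0, 0],
  [0, 0, 0, 0, 0, 0],
], fingers=-1)

```text
clock: 14.6
position: [0.4447, -0.3143, 0.2948]
orientation: [2.323, 2.115, 0.0]
ft_force: [-0.2, 0.2, -0.2]
finger_gap: 0.0852
finger_force: 0.0
```

Call:
drive_tool([
  [0, 0, -15, 0, 0, 0],
  [0, 0, -30, 0, 0, 0],
  [0, 0, -35, 0, 0, 0],
  [0, 0, -35, 0, 0, 0],
  [0, 0, -10, 0, 0, 0],
  [0, 0, 0, 0, 0, 0],
])

```text
clock: 15.1
position: [0.4449, -0.3144, 0.423]
orientation: [2.319, 2.111, 0.001]
ft_force: [0.5, 0.7, -1.2]
finger_gap: 0.0852
finger_force: 0.0
```

```bash
python3 st.py
python3 - <<'E'
from h import *
p,d,W=cloud('wrist'); save(p,'w5.png')
H=cv2.cvtColor(p,cv2.COLOR_RGB2HSV);h,sa,v=[H[...,i].astype(int) for i in range(3)]
og=((h<16)&(sa>150)&(W[...,2]>0.155)&(W[...,2]<.18)&(np.hypot(W[...,0]-.445,W[...,1]+.313)<.03)).astype(np.uint8)
og=cv2.morphologyEx(og,cv2.MORPH_OPEN,np.ones((3,3)))>0
q=W[og];print(len(q),np.median(q[:,2]),cv2.minAreaRect((q[:,:2]*1000).astype(np.float32)))
# wheel from the top camera
p,d,W=cloud('top'); save(p,'t5.png'); H=cv2.cvtColor(p,cv2.COLOR_RGB2HSV);h,sa,v=[H[...,i].astype(int) for i in range(3)]
a=np.radians(-8.12); ex=np.array([np.cos(a),np.sin(a)]); ey=np.array([-np.sin(a),np.cos(a)])
near=np.hypot(W[...,0]-.474,W[...,1]+.094)<.09
red=((h<6)|(h>174))&(sa>120)&near&(W[...,2]>.06)
q=W[red]; print('red',len(q)); ax=q@[1,0,0]
lo=q[q[:,1]<-.094]; hi=q[q[:,1]>-.094]; print(lo.mean(0),hi.mean(0)); c=(lo.mean(0)+hi.mean(0))/2; print('axle xy',c)
yl=(h>16)&(h<32)&(sa>140)&near&(W[...,2]>.05)
q=W[yl]; dx=(q[:,:2]-c[:2])@ex; dz=q[:,2]-.06; print('yellow',len(q),dx.mean(),dz.mean(),dx.min(),dx.max(),np.degrees(np.arctan2(dx.mean(),dz.mean())))
# profile of wheel along rocker x at centre
L=(W[...,:2]-c[:2]); X=L@ex; Y=L@ey; m=(abs(Y)<.008)&(abs(X)<.06)
for b in range(-60,60,4):
    k=W[...,2][m&(X*1000>=b)&(X*1000<b+4)]; print(b,len(k),(np.median(k)*1000).round(1) if len(k) else '',end=' | ')
E
```

```text
15.1 [ 0.4449 -0.3144  0.423 ] 84.62 [ 0.5  0.7 -1.2] [ 0.022 -0.014  0.021] 0.895
2372 0.16937737943441608 ((445.0956726074219, -312.3056640625), (32.00161361694336, 26.885896682739258), 84.55216979980469)
red 18
[ 0.47315594 -0.11599668  0.0791071 ] [ 0.47876505 -0.07458951  0.07682594]
axle xy [ 0.4759605  -0.0952931   0.07796652]
yellow 172 -0.04098559696073183 0.0185322969655915 -0.049980892037010935 -0.03192682703433043 -65.66913040737985
-60 18 61.5 | -56 20 62.5 | -52 23 75.8 | -48 22 80.3 | -44 19 79.0 | -40 19 77.9 | -36 21 78.4 | -32 24 84.1 | -28 22 89.3 | -24 27 107.4 | -20 17 104.2 | -16 18 97.0 | -12 20 97.2 | -8 22 98.1 | -4 21 98.1 | 0 20 97.6 | 4 21 97.1 | 8 25 97.6 | 12 25 106.4 | 16 21 108.9 | 20 9 91.1 | 24 15 86.9 | 28 14 82.5 | 32 21 79.0 | 36 23 81.5 | 40 19 82.1 | 44 15 83.0 | 48 8 61.8 | 52 20 61.6 | 56 17 60.9 |
```

View pics/w5.png

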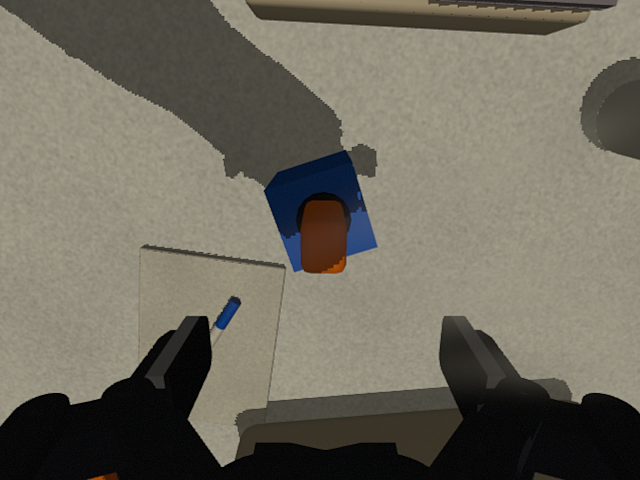

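The wrist picture shows the screwdriver hanging in the holder again at (323,235). Its top is at z = 0.169, as at the start. Next I'll turn the tool, shut the fingers and move over the thumbwheel.

Call:
drive_tool([
  [0, 0, 0, 0, 0, -0.125],
  [0, 0, 0, 0, 0, -0.125],
  [0, 0, 0, 0, 0, -0.125],
  [0, 0, 0, 0, 0, -0.125],
  [0, 0, 0, 0, 0, -0.125],
  [0, 0, 0, 0, 0, -0.125],
  [0, 0, 0, 0, 0, -0.125],
  [0, 0, 0, 0, 0, -0.125],
  [0, 0, 0, 0, 0, -0.125],
  [0, 0, 0, 0, 0, -0.125],
  [0, 0, 0, 0, 0, -0.125],
  [0, 0, 0, 0, 0, -0.125],
], fingers=1, grip_force=30)

```text
clock: 16.2
position: [0.4446, -0.3142, 0.4177]
orientation: [-0.249, -3.129, -0.003]
ft_force: [-0.1, -0.5, 0.1]
finger_gap: 0.0001
finger_force: 0.0
```

Call:
drive_tool([
  [0, 0, 0, 0, 0, -0.023],
  [0, 27.7, 5.4, 0, 0, 0],
  [0, 27.7, 5.4, 0, 0, 0],
  [0, 27.7, 5.4, 0, 0, 0],
  [0, 27.7, 5.4, 0, 0, 0],
  [0, 27.7, 5.4, 0, 0, 0],
  [0, 27.7, 5.4, 0, 0, 0],
  [0, 27.7, 5.4, 0, 0, 0],
  [0, 27.7, 5.4, 0, 0, 0],
  [0, 0, 0, 0, 0, 0],
  [0, 0, 0, 0, 0, 0],
])

```text
clock: 17.12
position: [0.4759, -0.0936, 0.3754]
orientation: [-0.222, -3.132, -0.001]
ft_force: [0.1, 0.0, -0.4]
finger_gap: 0.0
finger_force: 0.0
```

```bash
cat > wh.py <<'E'
from h import *
a=np.radians(-8.12); ex=np.array([np.cos(a),np.sin(a)]); ey=np.array([-np.sin(a),np.cos(a)])
def wheel(name,c=None):
    p,d,W=cloud(name); H=cv2.cvtColor(p,cv2.COLOR_RGB2HSV);h,sa,v=[H[...,i].astype(int) for i in range(3)]
    near=np.hypot(W[...,0]-.475,W[...,1]+.095)<.065
    red=((h<6)|(h>174))&(sa>110)&near&(W[...,2]>.06)
    q=W[red]; 
    Yr=(q[:,:2]-[.475,-.095])@ey; lo,hi=q[Yr<-.005],q[Yr>.005]
    print(name,'red',len(lo),len(hi)); 
    if len(lo) and len(hi): cc=(lo.mean(0)+hi.mean(0))/2; print(lo.mean(0).round(4),hi.mean(0).round(4),'mid',cc.round(4))
    if c is None: c=cc[:2]
    yl=(h>16)&(h<32)&(sa>140)&near&(W[...,2]>.062); q=W[yl]
    if len(q):
        X=(q[:,:2]-c)@ex; Z=q[:,2]-.06; r=np.hypot(X,Z); t=np.degrees(np.arctan2(X,Z))
        o=r>.047; print('yellow',len(q),'X',X.min().round(4),X.max().round(4),'Z',Z.min().round(4),Z.max().round(4),'ang all',t.mean().round(1),'outer',t[o].mean().round(1) if o.any() else '', 'range',np.percentile(t,[2,98]).round(1),'rmax',r.max().round(4))
    return p,W,c
E
python3 - <<'E'
from wh import *
exec(open('st.py').read()); print(s['finger_gap'])
p,W,c=wheel('wrist'); save(p,'w6.png')
X=(W[...,:2]-c)@ex; Y=(W[...,:2]-c)@ey; m=(abs(Y)<.01)
for b in range(-56,56,3):
    k=W[...,2][m&(X*1000>=b)&(X*1000<b+3)]; print(b,len(k),(np.median(k)*1000).round(1) if len(k) else '',end='|')
E
```

```text
17.1167 [ 0.4759 -0.0936  0.3754] 171.87 [ 0.1  0.  -0.4] [-0.003 -0.012 -0.004] -0.226
1.6861429270468652e-05
wrist red 68 64
[ 0.4703 -0.1164  0.0818] [ 0.4764 -0.0739  0.0799] mid [ 0.4734 -0.0951  0.0809]
yellow 1041 X -0.0485 -0.0088 Z 0.002 0.1843 ang all -65.9 outer -67.1 range [-86.4 -63.3] rmax 0.1846
-56 112 61.6|-53 139 61.7|-50 203 62.7|-47 148 80.6|-44 123 79.3|-41 122 78.4|-38 132 77.2|-35 160 77.2|-32 160 81.8|-29 171 85.8|-26 152 88.4|-23 329 106.0|-20 150 108.0|-17 3923 279.8|-14 1066 275.9|-11 5894 250.9|-8 1177 260.8|-5 914 225.6|-2 343 239.6|1 344 239.7|4 358 239.8|7 493 249.9|10 394 239.5|13 291 103.8|16 168 108.8|19 93 108.4|22 0 |25 0 |28 0 |31 5 79.0|34 118 78.4|37 126 79.9|40 130 81.2|43 123 82.6|46 49 83.3|49 0 |52 0 |55 9 62.0|
```

View pics/w6.png

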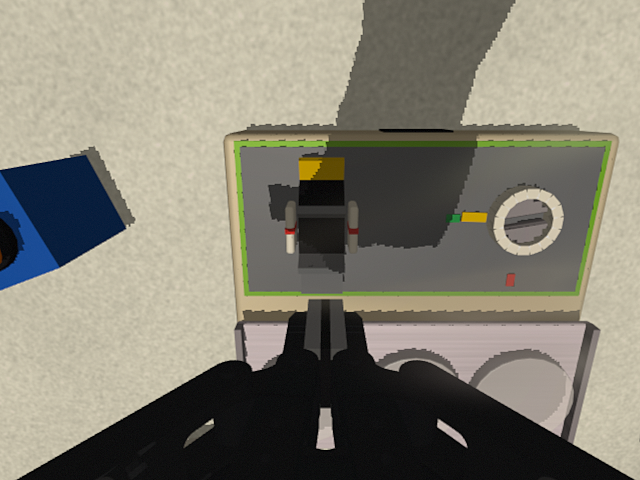

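The wrist picture shows the pointer at the green mark, (472,217) against (455,218). The yellow rib is low towards the robot at (322,168), and the red index marks are at (290,232) and (352,232). I'll go down behind the next rib and push.

Call:
drive_tool([
  [20, -1.7, 0, 0, 0, 0],
  [19, 0, 10, 0, 0, 0],
  [0, 0, 35, 0, 0, 0],
  [0, 0, 30, 0, 0, 0],
  [0, 0, 15, 0, 0, 0],
  [0, 0, 10, 0, 0, 0],
  [0, 0, 0, 0, 0, 0],
])

```text
clock: 17.75
position: [0.4364, -0.0919, 0.2745]
orientation: [-0.227, -3.13, -0.002]
ft_force: [-0.0, 0.3, 0.1]
finger_gap: 0.0
finger_force: 0.0
```

Call:
drive_tool([
  [-5, 0, 0, 0, 0, 0],
  [-5, 0, 0, 0, 0, 0],
  [-5, 0, 0, 0, 0, 0],
  [-5, 0, 0, 0, 0, 0],
  [-4, 0, 0, 0, 0, 0],
  [0, 0, 0, 0, 0, 0],
])

```text
clock: 18.25
position: [0.462, -0.0947, 0.2769]
orientation: [0.222, 3.133, -0.0]
ft_force: [0.7, 0.3, -0.0]
finger_gap: 0.0
finger_force: 0.0
```

Run:
```python
from wh import *
exec(open('st.py').read())
C=np.array([.4747,-.0952]); q=s['position'][:2]-C; print('TCP X,Y',(q@ex*1000).round(1),(q@ey*1000).round(1))
wheel('wrist',C)
```

```text
18.25 [ 0.462  -0.0947  0.2769] 171.88 [ 0.7  0.3 -0. ] [ 0.055 -0.026  0.021] -0.239
TCP X,Y -12.7 -1.3
wrist red 149 157
[ 0.4708 -0.1165  0.0798] [ 0.4767 -0.0742  0.0803] mid [ 0.4737 -0.0954  0.0801]
yellow 1793 X -0.0378 -0.0163 Z 0.0023 0.0419 ang all -41.3 outer -41.8 range [-45.5 -38.9] rmax 0.0547
```

Pushing works: the yellow rib went from -67° to about -42°. I'll finish the stroke.

Call:
drive_tool([
  [-5, 0, 1, 0, 0, 0],
  [-5, 0, 1, 0, 0, 0],
  [-5, 0, 0, 0, 0, 0],
  [-3, 0, 0, 0, 0, 0],
  [0, 0, 0, 0, 0, 0],
])

```text
clock: 18.72
position: [0.4794, -0.0971, 0.2743]
orientation: [-0.222, -3.134, -0.0]
ft_force: [0.5, -0.3, 0.5]
finger_gap: 0.0003
finger_force: 0.0
```

Run:
```python
from wh import *
exec(open('st.py').read())
C=np.array([.4747,-.0952]); q=s['position'][:2]-C; print('TCP X,Y',(q@ex*1000).round(1),(q@ey*1000).round(1))
wheel('wrist',C)
```

```text
18.7167 [ 0.4794 -0.0971  0.2743] 171.88 [ 0.5 -0.3  0.5] [-0.01   0.057 -0.011] -0.23
TCP X,Y 4.9 -1.2
wrist red 152 158
[ 0.4705 -0.1167  0.0819] [ 0.4768 -0.0739  0.0817] mid [ 0.4736 -0.0953  0.0818]
yellow 1219 X -0.0221 -0.0023 Z 0.0094 0.0517 ang all -21.7 outer -21.5 range [-25.7 -18.8] rmax 0.0547
```

Call:
drive_tool([
  [1.5, 0, -10, 0, 0, 0],
  [0, 1.2, -20, 0, 0, 0],
  [20, 0, 0, 0, 0, 0],
  [18.5, 0, 0, 0, 0, 0],
  [0, 0, 18, 0, 0, 0],
  [0, 0, 12, 0, 0, 0],
  [-4, 0, 0, 0, 0, 0],
  [-5, 0, 0, 0, 0, 0],
  [-5, 0, 0, 0, 0, 0],
  [-4, 0, 0, 0, 0, 0],
  [0, 0, 0, 0, 0, 0],
])

```text
clock: 19.68
position: [0.4584, -0.093, 0.2752]
orientation: [0.222, 3.132, -0.001]
ft_force: [0.2, -0.5, -0.1]
finger_gap: -0.0002
finger_force: 0.0
```

```bash
cat > wc.py <<'E'
from wh import *
exec(open('st.py').read())
C=np.array([.4747,-.0952]); q=s['position'][:2]-C; print('TCP X,Y',(q@ex*1000).round(1),(q@ey*1000).round(1))
def ang(name):
    p,W,c=wheel(name,C)
    H=cv2.cvtColor(p,cv2.COLOR_RGB2HSV);h,sa=H[...,0].astype(int),H[...,1].astype(int)
    near=np.hypot(W[...,0]-.475,W[...,1]+.095)<.065
    m=(h>16)&(h<32)&(sa>140)&near&(W[...,2]>.108)&(W[...,2]<.118); t=W[m]
    red=((h<6)|(h>174))&(sa>110)&near&(W[...,2]>.06); cr=W[red]
    Yr=(cr[:,:2]-C)@ey; cx=(((cr[Yr<-.005][:,:2]-C)@ex).mean()+((cr[Yr>.005][:,:2]-C)@ex).mean())/2
    if len(t): X=(t[:,:2]-C)@ex; print(name,'top face n',len(t),'X range',np.percentile(X*1000,[2,50,98]).round(2),'red X',(cx*1000).round(2),'z',np.median(t[:,2]).round(4),'deg',np.degrees(np.arcsin((np.percentile(X,[2,98]).mean()-cx)/.052)).round(2))
    return p
E
python3 -c "
from wc import *
ang('wrist')"
```

```text
19.6833 [ 0.4584 -0.093   0.2752] 171.89 [ 0.2 -0.5 -0.1] [-0.005  0.016  0.062] -0.238
TCP X,Y -16.4 -0.1
wrist red 158 147
[ 0.4704 -0.1162  0.0802] [ 0.4764 -0.0744  0.0804] mid [ 0.4734 -0.0953  0.0803]
```

Call:
drive_tool([
  [-2.5, 0, 0, 0, 0, 0],
  [0, 0, 0, 0, 0, 0],
  [2, 0, 0, 0, 0, 0],
  [10, 0, -25, 0, 0, 0],
  [0, 0, -35, 0, 0, 0],
  [0, 0, -30, 0, 0, 0],
  [0, 0, -10, 0, 0, 0],
  [0, 0, 0, 0, 0, 0],
])

```text
clock: 20.4
position: [0.4479, -0.0915, 0.3774]
orientation: [0.222, 3.129, -0.003]
ft_force: [0.1, -0.1, -0.6]
finger_gap: 0.0003
finger_force: 0.0
```

```bash
python3 -c "
from wc import *
save(ang('wrist'),'w7.png'); p=ang('top')"
```

```text
20.4 [ 0.4479 -0.0915  0.3774] 171.88 [ 0.1 -0.1 -0.6] [-0.029  0.007 -0.042] -0.244
TCP X,Y -27.0 -0.1
wrist red 70 69
[ 0.4692 -0.1161  0.0864] [ 0.4759 -0.0736  0.0855] mid [ 0.4726 -0.0948  0.0859]
yellow 767 X -0.0382 0.0018 Z 0.0356 0.2139 ang all -3.0 outer -2.0 range [-6.1  1.3] rmax 0.2163
wrist top face n 446 X range [-3.79 -1.75  1.29] red X -2.17 z 0.1119 deg 1.02
top red 0 0wc.py:10: RuntimeWarning: Mean of empty slice.
  Yr=(cr[:,:2]-C)@ey; cx=(((cr[Yr<-.005][:,:2]-C)@ex).mean()+((cr[Yr>.005][:,:2]-C)@ex).mean())/2
  ret = ret.dtype.type(ret / rcount)
```

View pics/w7.png

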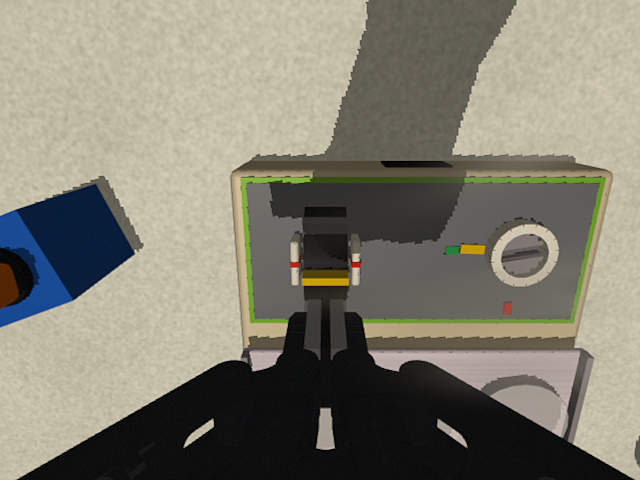

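The wrist picture shows the yellow rib standing up at (325,277), nearly in line with the red marks at (295,265) and (356,265) given the parallax. I'll clear the arm and check with the top and scene cameras.

Call:
drive_tool([
  [5, -15, -15, 0, 0, 0],
  [5, -30, -15, 0, 0, 0],
  [5, -35, -10, 0, 0, 0],
  [5, -35, 0, 0, 0, 0],
  [5, -35, 0, 0, 0, 0],
  [5, -35, 0, 0, 0, 0],
  [5, -30, 0, 0, 0, 0],
  [0, -15, 0, 0, 0, 0],
  [0, 0, 0, 0, 0, 0],
])

```text
clock: 21.25
position: [0.38, -0.3167, 0.4127]
orientation: [-0.228, -3.131, -0.002]
ft_force: [-0.4, 0.1, -0.2]
finger_gap: -0.0001
finger_force: 0.0
```

```bash
python3 -c "
from wc import *
p=ang('top'); p2=ang('scene'); ang('top');ang('scene')
a=cv2.resize(p[195:265,350:430],None,fx=5,fy=5,interpolation=cv2.INTER_CUBIC); b=cv2.resize(p2[215:275,230:310],None,fx=5,fy=5,interpolation=cv2.INTER_CUBIC)
b=cv2.copyMakeBorder(b,0,a.shape[0]-b.shape[0],0,0,cv2.BORDER_CONSTANT)
save(np.hstack([a,b])[:, :800],'t7.png')"
```

```text
21.25 [ 0.38   -0.3167  0.4127] 171.68 [-0.4  0.1 -0.2] [ 0.028  0.002 -0.018] -0.719
TCP X,Y -62.4 -232.7
top red 4 11
[ 0.4723 -0.1171  0.0832] [ 0.4787 -0.0747  0.0772] mid [ 0.4755 -0.0959  0.0802]
yellow 99 X -0.0026 0.0071 Z 0.029 0.0564 ang all 1.7 outer -0.0 range [-3.8 10.2] rmax 0.0564
top top face n 56 X range [-2.42 -0.07  2.41] red X 0.92 z 0.1121 deg -1.02
scene red 0 4
yellow 107 X -0.0042 0.0034 Z 0.0376 0.0532 ang all 0.6 outer 0.2 range [-3.7  3.4] rmax 0.0533
scene top face n 43 X range [-3.5   0.43  2.94] red X nan z 0.1112 deg nan
top red 4 12
[ 0.4723 -0.1171  0.0834] [ 0.4789 -0.075   0.0766] mid [ 0.4756 -0.0961  0.08  ]
yellow 100 X -0.0029 0.0093 Z 0.0033 0.0553 ang all 2.5 outer 0.0 range [-3.7 10.7] rmax 0.0553
top top face n 54 X range [-2.37  0.06  2.52] red X 1.0 z 0.1124 deg -1.02
scene red 0 4
yellow 108 X -0.0025 0.0029 Z 0.037 0.0538 ang all 0.8 outer 0.5 range [-2.3  3.3] rmax 0.0538
scene top face n 42 X range [-2.25  0.62  2.61] red X nan z 0.1114 deg nanwc.py:10: RuntimeWarning: Mean of empty slice.
  Yr=(cr[:,:2]-C)@ey; cx=(((cr[Yr<-.005][:,:2]-C)@ex).mean()+((cr[Yr>.005][:,:2]-C)@ex).mean())/2
  ret = ret.dtype.type(ret / rcount)
```

View pics/t7.png

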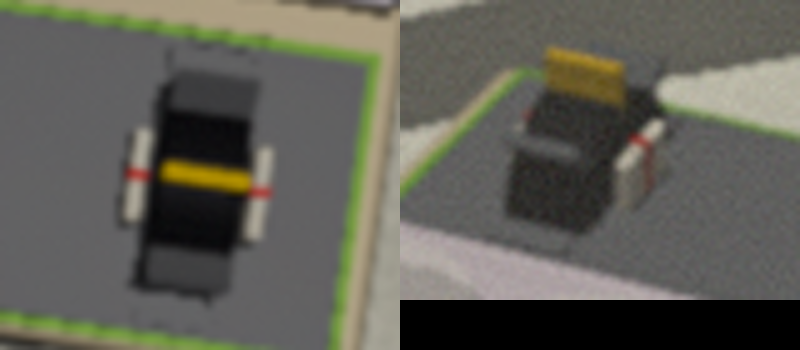

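The crops show the yellow rib at (205,175), in line with the red marks at (138,175) and (260,190). Two independent estimates give +1° and -1°, so it is upright. The lock is at green, the driver hangs in its holder and the arm is clear.

```bash
python3 -c "
from ptr import *
p,d,W=cloud('top'); ptr(p,W,'final')
print(hand_in())"
```

```text
final 37 [-0.005  -0.0341] pointer deg vs rocker +x: -90.27953624237554
  green 12 [-0.0059 -0.0485] -88.80221882947085
the job is handed in; nothing more can be done
None
```

The job is handed in: the lock is turned to its stop at the green mark, the screwdriver is back in its holder, the yellow rib stands upright to within about 1°, and the arm never went near the amber bottle.

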